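# Shift the cup turntable's drive into third

### The job

The cup turntable is wanted in third gear. Its gear lever has been left somewhere in the left-hand slot of the H-shaped gate: with your fingertips push it to neutral, straight across to the right-hand side without dropping it into fourth, then forward (away from you) until it is fully home in third, and leave it there. Only push the lever, never grip it, and leave the two mugs and the brush where they are.

Things in the scene. Friction and masses are not known exactly. Their poses are not given: they have to be found in the camera images.
- gearbox: The turntable's drive: a green cast gearbox 360 x 210 mm and 104 mm high, fixed to the bench. Origin on the bench top straight below the gear lever's pivot; x points along the gearbox away from the robot ('forward'), y to the left, z up. A motor sticks out on its left side at x = 40 to 160 mm, out to y = 266 mm, up to z = 139 mm.
- gate (a point): Centre of the H-gate's upper face, a steel plate 118 x 106 mm, 137 mm above the bench, straight above the pivot. Slots as seen from the robot: first far left, second near left, third far right, fourth near right. The short lane that joins the left and right slots through this point is neutral.
- mould (a point): Centre of the top of the cup mould that stands on the wheelhead beyond the lever, 161 mm above the bench and 185 mm forward of the pivot; the mould is 158 mm across, the wheelhead under it 210 mm. Fixed.
- lever_rod (a point): A point on the lever's bare steel rod, 12 mm in diameter, 135 mm from the pivot, below the grip. Friction holds the lever where it is left; it takes about 2 to 4 N at the grip to move it.
- pivot (a point): The centre of the gear lever's ball pivot, inside the gearbox, 40 mm above the bench. The lever swings about this point in two directions (joints across and fore).
- grip (a point): Middle of the lever's black hand grip, on the lever's axis, 195 mm from the pivot. The grip is round, 36 mm in diameter, and reaches from 30 mm below to 30 mm above this point along the lever. At angles a (across) and f (fore) this point lies at 195 mm * (sin f, -sin a cos f, cos a cos f) from the pivot in the gearbox's axes.
- across (a joint): Sideways lean of the lever, rad, positive to the right: -0.235 to -0.21 in the left slot (first and second), 0 half-way along the neutral lane, +0.21 to +0.235 (stop) in the right slot (third and fourth). The gate lets it change only while fore is within about 0.035 of 0; the rounded corners between the slots guide it a little further off.
- fore (a joint): Forward lean of the lever, rad: 0 in neutral, +0.27 fully forward at the stop (first or third, fully home), -0.27 fully back at the stop (second or fourth).
- mug_a_mid (a point): A clay-coloured mug, 82 mm in diameter and 92 mm high with a handle, standing loose on the bench to the right of the gearbox; the point is on its axis half-way up. To be left alone.
- mug_b_mid (a point): A second such mug, on the bench to the left of the gearbox, on the robot's side of the motor; the point is on its axis half-way up. To be left alone.
- brush_mid (a point): A wooden-handled brush lying loose on the bench, to the right of the gearbox and beyond mug_a; the point is near the middle of its length. To be left alone.

How it is judged:
On the way, in this order (a step that is already met when the one before it is completed fails the run):
1. the lever has been taken across the neutral lane to the right-hand side (value of joint across above 0.16 rad and value of joint fore between -0.1 and 0.1 rad).
2. the lever is forward, fully home in the third slot (value of joint fore above 0.24 rad and value of joint across above 0.18 rad), for 0.2 s.
At the end, for the whole second after the job is handed in: The gear lever stands still in the third slot (far right), fully home: fore above 0.24 rad (stop at 0.27) and across above 0.18 rad. Both mugs and the brush are within 15 mm of where they were (all of step 2 and velocity of joint fore between -0.05 and 0.05 rad/s and distance of each of mug_a_mid, mug_b_mid, brush_mid from where it was at the start of the episode below 0.015 m); the robot touches nothing.
It fails at once if the lever is gripped: the fingers press on two opposite sides of it at once (over 1.5 N each) ((contact force between the fingers and fore_c1 above 1.5 N and contact force between the fingers and fore_c2 above 1.5 N) or (contact force between the fingers and fore_c3 above 1.5 N and contact force between the fingers and fore_c4 above 1.5 N) or (contact force between the fingers and fore_c5 above 1.5 N and contact force between the fingers and fore_c6 above 1.5 N) or (contact force between the fingers and fore_c7 above 1.5 N and contact force between the fingers and fore_c8 above 1.5 N)).
It fails at once if the lever is dropped into the fourth slot (near right) (value of joint across above 0.15 rad and value of joint fore below -0.13 rad).
It fails at once if a mug or the brush is moved by more than 15 mm or lifted (distance of any of mug_a_mid, mug_b_mid, brush_mid from where it was at the start of the episode above 0.015 m).
It also fails if it takes over 51 s, if anything falls off the work surface, if the arm or the gripper's body presses on something with over 40 N, if the wrist force passes 120 N, or if a joint passes its speed limit or range.

### The arm

A 6-joint arm with a two-finger parallel gripper is mounted at the origin on the work surface. World frame = base frame: x ahead of the robot, y to its left, z up, the work surface at z = 0. Lengths are in m, angles in rad, forces in N, time in s.
With the tool pointing down it reaches from about 0.3 to 0.75 m from the base axis. Payload 8.5 kg.
Tool frame: the origin (TCP) lies midway between the tips of the shut fingers; the grasp point (between the pads) lies 19 mm behind it (manip.pinch_z is the distance from the TCP to the grasp point, in m); x points along the fingers, y is the direction in which the jaws open and shut, and the axes are right-handed (so a half turn about x gives the same grasp; the last joint's range is limited). The gripper opens to 85 mm and grips with 20 to 120 N. Pads are 22 mm wide; open, the fingers measure 114 mm over their backs; the gripper's body (76 mm by 85 mm) begins 54 mm behind the grasp point. The pads swing forward as they close: fully open they stand 13 mm farther back than shut.
Start: joints at [1.012, 0.381, 1.297, -0, 1.464, -0.215], TCP at [0.185, 0.518, 0.231] pointing down, gripper open.
Joint ranges: [-3.11, 3.11], [-0.89, 2.33], [0.22, 2.48], [-1.42, 4.56], [0.17, 2.85], [-2.88, 2.88]. Speed limits (rad/s): [2.39, 2.39, 3.14, 3.14, 3.14, 3.14].

### API

Orientations are given as a unit quaternion [x, y, z, w].
In Python, from rig import manip gives the robot as it stands.
- The arm moves only by the tool servo_tool, never from a script. Its argument "plan" is a list of rows, each a list of 3 entries, a list of its own where there are three numbers: the gripper command: -1 is fully open, 1 is shut, values between are in proportion, then the shift along the world's x, y, z normalised to -1 to 1, where 1 is 25 mm, then the turn, a rotation vector about the world's x, y, z normalised to -1 to 1, where 1 is 4 degrees. A call has 1 to 20 rows; each row shifts and turns the commanded pose from where the row before left it; what a row does not reach is not made up. A row lasts 1/12 s, in which the tool goes at most 41.7 mm and 7.16 degrees, less where a joint would pass 70% of its speed; a pose out of reach is approached as far as the arm can. A call with a number of a shift or a turn outside -1 to 1 is refused whole. A call with a gripper value outside its range is refused whole. The fingers move at their own pace and stop on an object; "squeeze" is the grip in N (left out, the last holds). Time passes only in rows, so rows that do not move let the fingers close. It gives the time, the measured TCP pose, the force and the opening at its end, in the units of the state.
- manip.get_state(): the state, without advancing time (a new reading comes with each control period).
- manip.camera(name): name is "side" or "top" or "wrist"; returns a dict with "frame" (384x512x3 uint8, blue, green, red), "depth" (384x512 float32, m along the optical axis (not along the pixel's ray), 0 where there is no reading), "fx", "fy", "cx", "cy" (pixels), "rvec" (rotation vector, rad) and "tvec" (3), from world to camera coordinates, as OpenCV has them; the wrist camera has in their place "T_tool_cam" (4x4, takes a point from camera to tool coordinates, whose origin is the TCP and whose axes are the tool frame's). Camera axes: x right, y down, z forward; pixel columns grow to the right and rows downward; lengths in m; the calibration is good to about 2 mm. A picture is of the moment at which its call begins: read the wrist's pose just before it.
- manip.close_job(): hands the job in, once; it reports no verdict.
The state is a dict: "time": time; "qpos": joint angles; "joint_vel": joint speeds; "joint_efforts": joint torques, N m; "eef_pos": TCP position; "eef_rot": TCP orientation; "ft_force": force on the tool from outside, world axes, zero at the start; "wrist_torque": the same for the moment, N m; "opening": finger opening in m.
Only numpy, scipy, OpenCV 4.12 (cv2) and the standard library are available. Lean on these libraries where they do the work, as an engineer would, in place of code of your own. Each camera call takes 0.05 s, during which the arm holds its last target.

## Working session

There is one attempt and no reset: what is moved stays moved. The work goes in short steps, Python scripts to look and compute and a tool call to move; the robot and the scene stay as the last step left them, time stands still between calls to the robot, and variables do not carry over. Pictures are saved under pics/ and viewed, and the job is handed in when it is done.

Besides the shell and the picture viewer there is one more tool, called after ">>>" as name(argument=value, ...), one argument or row to a line, values as JSON. servo_tool: Moves the arm, as the interface text tells. Its arguments: {"type":"object","properties":{"plan":{"type":"array"},"squeeze":{"type":"number"}},"required":["plan"]}

```bash
ls; mkdir -p pics; python3 - <<'E'
from rig import manip
import cv2,numpy as np
print(manip.get_state())
for n in("side","top"):
    c=manip.camera(n); cv2.imwrite(f"pics/{n}0.png",c["frame"]); np.savez(f"{n}0.npz",**c)
    R=cv2.Rodrigues(np.array(c["rvec"]))[0]; print(n,c["fx"],-R.T@np.array(c["tvec"]).ravel(),R[2])
E
```

```text
pics
{'time': 0.0, 'qpos': array([ 1.01167747e+00,  3.81211535e-01,  1.29827137e+00,  1.64597885e-05,
        1.46360055e+00, -2.15275793e-01]), 'joint_vel': array([ 8.28063724e-04, -2.64759954e-04,  5.82761830e-04,  4.09393274e-04,
        5.27559534e-05, -4.11454336e-04]), 'joint_efforts': array([ 7.20786538e-04, -4.48460805e+01, -2.31295484e+01, -1.72868636e-04,
        4.51574815e-03,  1.92998471e-05]), 'eef_pos': array([0.18523446, 0.51755522, 0.23069986]), 'eef_rot': array([ 0.12048361,  0.69688659, -0.12145537,  0.69647783]), 'ft_force': array([ 0.0420159 , -0.72318298,  0.92885697]), 'wrist_torque': array([-0.00011505,  0.04803694,  0.01258356]), 'opening': 0.08542159790121588}
side 446.0422492587666 [-0.02522346 -0.68152103  1.03240328] [ 0.46752623  0.55740245 -0.68609164]
top 358.2075698390005 [0.44470743 0.00697274 0.96409252] [ 0.15385929  0.01559498 -0.98796969]
```

View pics/side0.png

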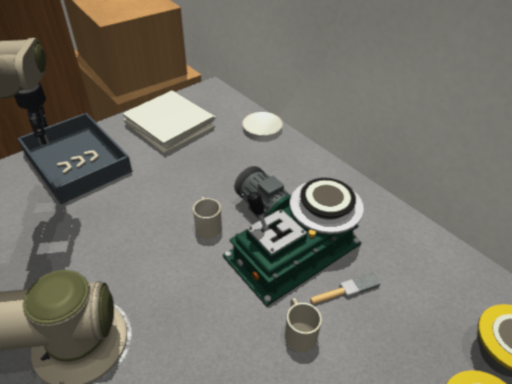

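View pics/top0.png

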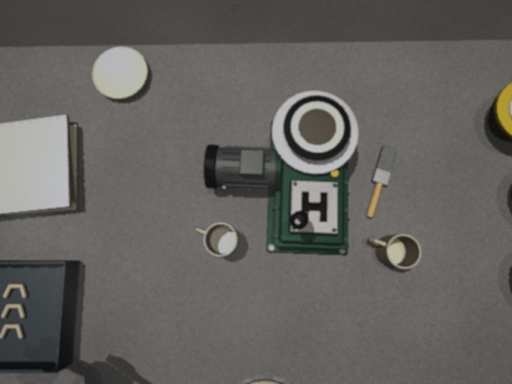

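The side view shows the green gearbox with the gate at about (278,233) and the black grip near (256,205). The top view shows the gate plate at (315,207) and the grip at (299,219), so the lever is in the left slot, slightly back. Next I measure.

```bash
cat > h.py <<'E'
import numpy as np,cv2
def load(n): return dict(np.load(n))
def cam(c):
    R=cv2.Rodrigues(np.array(c["rvec"],float))[0]; return R,np.array(c["tvec"],float).ravel()
def ray(c,u,v,z):
    R,t=cam(c); o=-R.T@t; d=R.T@np.array([(u-c["cx"])/c["fx"],(v-c["cy"])/c["fy"],1.]); return o+d*(z-o[2])/d[2]
def cloud(c):
    R,t=cam(c); v,u=np.mgrid[0:384,0:512]; d=c["depth"]
    p=np.stack([(u-c["cx"])/c["fx"]*d,(v-c["cy"])/c["fy"]*d,d],-1); P=(p-t)@R
    P[d==0]=np.nan; return P
def proj(c,p): return cv2.projectPoints(np.array(p,float).reshape(-1,3),np.array(c["rvec"],float),np.array(c["tvec"],float),np.array([[c["fx"],0,c["cx"]],[0,c["fy"],c["cy"]],[0,0,1.]]),None)[0].reshape(-1,2)
E
python3 - <<'E'
from h import *
c=load("top0.npz"); P=cloud(c); f=c["frame"].astype(int)
# plate
m=(P[...,2]>.125)&(P[...,2]<.148)&(f.min(2)>110)
m[:, :285]=0; m[:,345:]=0; m[:178]=0; m[240:]=0
ys,xs=np.nonzero(m); r=cv2.minAreaRect(np.c_[xs,ys].astype(np.float32)); b=cv2.boxPoints(r)
W=np.array([ray(c,u,v,.137) for u,v in b]); print("plate px",r,"\n",W.round(4),W.mean(0)); 
for i in range(4): e=W[(i+1)%4]-W[i]; print(np.linalg.norm(e),np.arctan2(e[1],e[0]))
# mould: high points
m=(P[...,2]>.15)&(P[...,2]<.175); m[:80]=0;m[170:]=0;m[:,:270]=0;m[:,360:]=0
ys,xs=np.nonzero(m); (u,v),rad=cv2.minEnclosingCircle(np.c_[xs,ys].astype(np.float32)); print("mould",u,v,rad,ray(c,u,v,.161))
# grip
m=(P[...,2]>.18); m[:175]=0;m[245:]=0;m[:,:280]=0;m[:,350:]=0
Q=P[m]; print("grip",len(Q),Q[:,2].max()); T=Q[Q[:,2]>np.nanmax(Q[:,2])-.012]; print(len(T),T.mean(0),T.min(0),T.max(0),np.argwhere(m).mean(0))
s=load("side0.npz"); 
im=cv2.resize(c["frame"][150:270,250:370],(600,600),interpolation=2); cv2.imwrite("pics/t1.png",im)
im=cv2.resize(s["frame"][160:310,220:400],(720,600),interpolation=2); cv2.imwrite("pics/s1.png",im)
E
```

```text
plate px ((314.0, 206.5), (51.0, 46.0), 90.0) 
 [[ 0.5935 -0.0672  0.137 ]
 [ 0.5927 -0.1745  0.137 ]
 [ 0.4743 -0.1698  0.137 ]
 [ 0.4748 -0.0648  0.137 ]] [ 0.53385602 -0.11903612  0.137     ]
0.10732534543158402 -1.5780753371698841
0.11851118256336023 3.101714869450891
0.10500233026920533 1.5658822350553232
0.11870652116317071 -0.020246868891156566
mould 316.3570251464844 127.30670928955078 33.68567657470703 [ 0.71560801 -0.12644779  0.161     ]
grip 252 0.2579666780576141
199 [ 0.4950175  -0.06970385  0.25225222] [ 0.47862662 -0.08567076  0.24597598] [ 0.51059961 -0.05343963  0.25796668] [219.19047619 298.70634921]
```

View pics/t1.png

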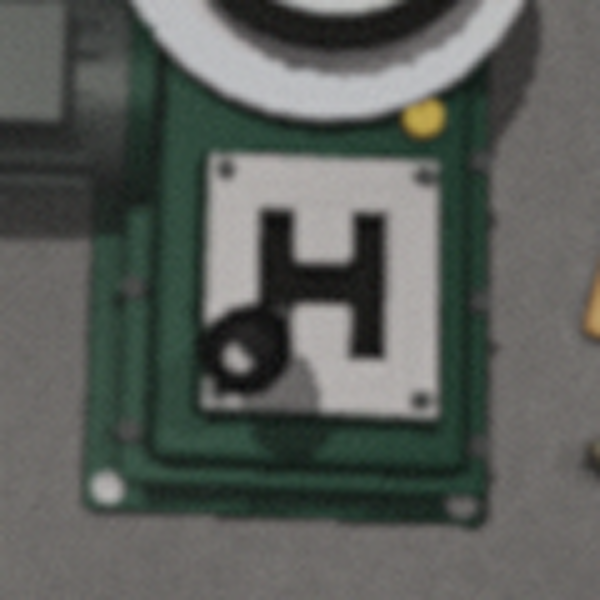

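View pics/s1.png

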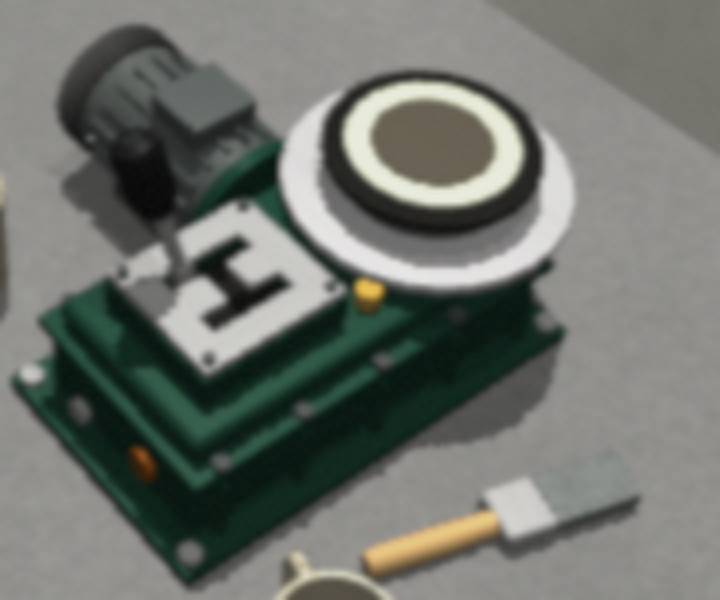

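```bash
python3 - <<'E'
from rig import manip
from scipy.spatial.transform import Rotation as R
s=manip.get_state(); m=R.from_quat(s["eef_rot"]).as_matrix(); print(m.round(3))
y=m[:,1]; print(np.degrees(np.arctan2(y[1],y[0])) if 0 else __import__('math').degrees(__import__('math').atan2(y[1],y[0])))
E
```

```text
[[-0.001  0.337  0.941]
 [-0.001  0.941 -0.337]
 [-1.    -0.001 -0.   ]]
70.30430991812003
```

>>> servo_tool(
  plan=[
    [1,[0.35,-0.95,0],[0,0,0.23]],
    [1,[0.35,-0.95,0],[0,0,0.23]],
    [1,[0.35,-0.95,0],[0,0,0.23]],
    [1,[0.35,-0.95,0],[0,0,0.23]],
    [1,[0.35,-0.95,0],[0,0,0.23]],
    [1,[0.35,-0.95,0],[0,0,0.23]],
    [1,[0.35,-0.95,0],[0,0,0.23]],
    [1,[0.35,-0.95,0],[0,0,0.23]],
    [1,[0.35,-0.95,0],[0,0,0.23]],
    [1,[0.35,-0.95,0],[0,0,0.23]],
    [1,[0.35,-0.95,0],[0,0,0.23]],
    [1,[0.35,-0.95,0],[0,0,0.23]],
    [1,[0.35,-0.95,0],[0,0,0.23]],
    [1,[0.35,-0.95,0],[0,0,0.23]],
    [1,[0.35,-0.95,0],[0,0,0.23]],
    [1,[0.35,-0.95,0],[0,0,0.23]],
    [1,[0.35,-0.95,0],[0,0,0.23]],
    [1,[0.35,-0.95,0],[0,0,0.23]],
    [1,[0.35,-0.95,0],[0,0,0.23]],
    [1,[0.35,-0.95,0],[0,0,0.23]],
  ],
)

```text
time: 1.77
eef_pos: [0.3604, 0.0416, 0.2312]
eef_rot: [0.008, 0.707, -0.008, 0.707]
ft_force: [0.2, 0.3, 1.2]
opening: 0.0
```

>>> servo_tool(
  plan=[
    [1,[0.48,-0.93,-0.17],[0,0,-0.02]],
    [1,[0.48,-0.93,-0.17],[0,0,-0.02]],
    [1,[0.48,-0.93,-0.17],[0,0,-0.02]],
    [1,[0.48,-0.93,-0.17],[0,0,-0.02]],
    [1,[0.48,-0.93,-0.17],[0,0,0]],
    [1,[0,0,0],[0,0,0]],
  ],
)

```text
time: 2.27
eef_pos: [0.4218, -0.0766, 0.209]
eef_rot: [0.011, 0.707, -0.011, 0.707]
ft_force: [0.2, 0.6, -1.0]
opening: 0.0001
```

```bash
cat > look.py <<'E'
import sys
from rig import manip
from h import *
k=sys.argv[1]
s=manip.get_state(); print(s["time"],s["eef_pos"].round(4),s["ft_force"].round(2))
a=manip.camera("top"); b=manip.camera("side"); np.savez(f"top{k}.npz",**a); np.savez(f"side{k}.npz",**b)
A=cv2.resize(a["frame"][150:270,250:370],(400,400),interpolation=2)
B=cv2.resize(b["frame"][140:310,200:370],(400,400),interpolation=2)
cv2.imwrite(f"pics/l{k}.png",np.hstack([A,B]))
E
python3 look.py 1
```

```text
2.2667 [ 0.4218 -0.0766  0.209 ] [ 0.21  0.62 -1.01]
```

View pics/l1.png

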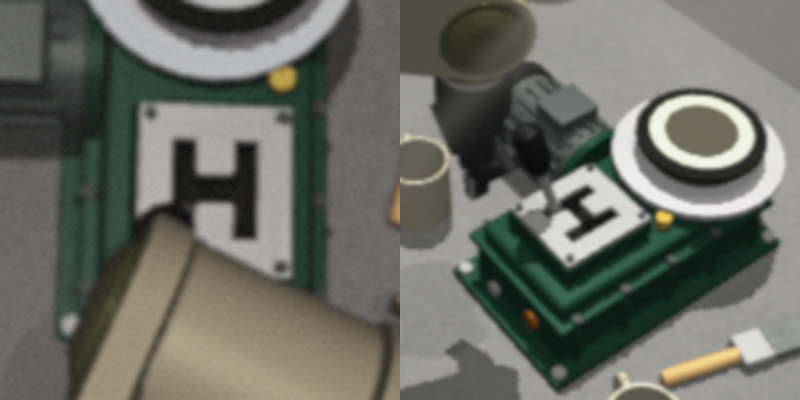

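>>> servo_tool(
  plan=[
    [1,[0.6,0,0],[0,0,0]],
    [1,[0.6,0,0],[0,0,0]],
    [1,[0.4,0,0],[0,0,0]],
    [1,[0.2,0,0],[0,0,0]],
    [1,[0.2,0,0],[0,0,0]],
    [1,[0.2,0,0],[0,0,0]],
    [1,[0.2,0,0],[0,0,0]],
    [1,[0.2,0,0],[0,0,0]],
    [1,[0,0,0],[0,0,0]],
  ],
)

```text
time: 3.12
eef_pos: [0.4863, -0.0731, 0.2117]
eef_rot: [0.01, 0.706, -0.01, 0.708]
ft_force: [-4.9, 2.7, 12.5]
opening: 0.0002
```

```bash
python3 look.py 2
```

```text
3.1167 [ 0.4863 -0.0731  0.2117] [-4.9   2.71 12.46]
```

View pics/l2.png

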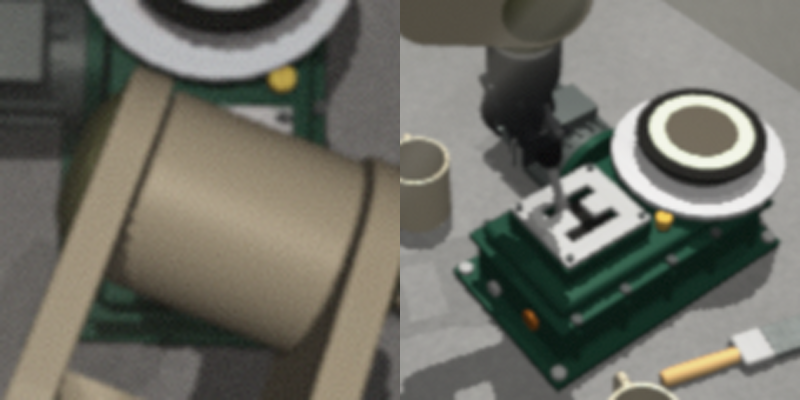

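>>> servo_tool(
  plan=[
    [1,[-0.3,0,0.3],[0,0,0]],
    [1,[0,0,0.4],[0,0,0]],
    [1,[0,0,0.2],[0,0,0]],
    [1,[0,0,0],[0,0,0]],
  ],
)

```text
time: 3.55
eef_pos: [0.4781, -0.0736, 0.2338]
eef_rot: [0.01, 0.706, -0.01, 0.708]
ft_force: [-0.2, -0.0, 0.4]
opening: 0.0003
```

```bash
python3 look.py 3; python3 - <<'E'
from h import *
from rig import manip
b=load("side3.npz"); cv2.imwrite("pics/z3.png",cv2.resize(b["frame"][160:250,230:320],(540,540),interpolation=2))
c=manip.camera("wrist"); cv2.imwrite("pics/w3.png",c["frame"])
E
```

```text
3.55 [ 0.4781 -0.0736  0.2338] [-0.25 -0.04  0.4 ]
```

View pics/z3.png

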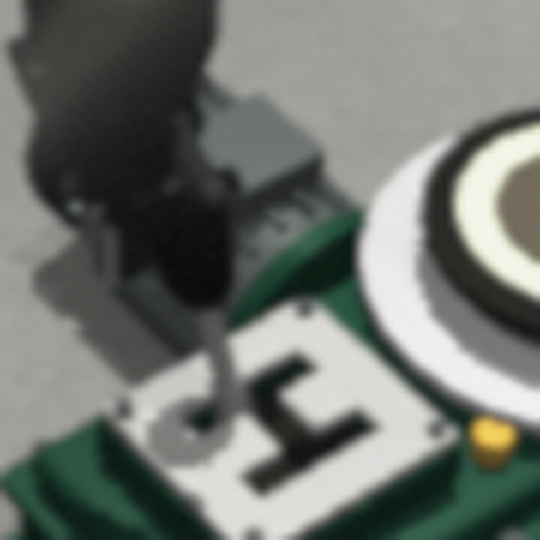

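View pics/w3.png

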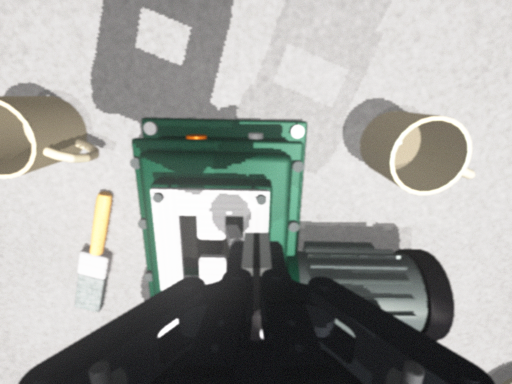

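The rod enters the plate at crop (228,405), full-image pixel (268,227.5). The wrist view shows the finger tips over the near left slot, at (255,240).

```bash
cat > geo.py <<'E'
from h import *
O=np.array([.534,-.119]); yaw=-.03
def gb(p):
    d=np.array(p[:2])-O; c,s=np.cos(yaw),np.sin(yaw); return np.array([c*d[0]+s*d[1],-s*d[0]+c*d[1]])
E
python3 - <<'E'
from geo import *
c=load("side3.npz"); s0=load("side0.npz")
# plate corners check in side view: screws; slot check
for u,v in [(268,227.5),(265.5,229.5)]:
    p=ray(c,u,v,.137); g=gb(p); print(p,g, "f",np.arctan(g[0]/.097),"a",-np.arctan(g[1]/.097))
# initial rod: s1 crop scale 4 at (178,283)
p=ray(s0,220+178/4,160+283/4,.137); g=gb(p); print("init",g,np.arctan(g[0]/.097),-np.arctan(g[1]/.097))
# plate centre check from side: mask white plate
P=cloud(s0);f=s0["frame"].astype(int)
m=((P[...,2]>.13)&(P[...,2]<.145)&(f.min(2)>120)).astype(np.uint8); m[:200]=0;m[260:]=0;m[:,:240]=0;m[:,310:]=0
cnt=max(cv2.findContours(m,0,2)[0],key=cv2.contourArea); 
W=np.array([ray(s0,u,v,.137)[:2] for u,v in cnt[:,0]]).astype(np.float32)
r=cv2.minAreaRect(W);print(r)
# H slots centre: from top0
E
```

```text
[ 0.52203791 -0.09864335  0.137     ] [-0.01256732  0.01998869] f -0.12884228165533954 a -0.20322418885571317
[ 0.51218152 -0.09981804  0.137     ] [-0.02238403  0.01851887] f -0.22679315385271628 a -0.18864605524498226
init [-0.02728483  0.01669969] -0.2742016135809141 -0.17049042915024937
((0.5328320264816284, -0.11858980357646942), (0.10745970159769058, 0.11925727874040604), 87.65896606445312)
```

>>> servo_tool(
  plan=[
    [1,[0.2,-0.1,0],[0,0,0]],
    [1,[0.2,-0.1,0],[0,0,0]],
    [1,[0.2,0,0],[0,0,0]],
    [1,[0.2,0,0],[0,0,0]],
    [1,[0,0,0],[0,0,0]],
  ],
)

```text
time: 4.12
eef_pos: [0.4986, -0.0787, 0.2323]
eef_rot: [0.01, 0.707, -0.01, 0.707]
ft_force: [-2.0, -0.7, 1.5]
opening: 0.0001
```

```bash
cat > look2.py <<'E'
import sys
from rig import manip
from h import *
k=sys.argv[1]
s=manip.get_state(); print(s["time"],s["eef_pos"].round(4),s["ft_force"].round(2))
b=manip.camera("side"); np.savez(f"side{k}.npz",**b)
w=manip.camera("wrist"); np.savez(f"wrist{k}.npz",eef_pos=s["eef_pos"],eef_rot=s["eef_rot"],**w)
B=cv2.resize(b["frame"][160:260,230:330],(400,400),interpolation=2)
A=cv2.resize(w["frame"][130:330,130:330],(400,400),interpolation=2)
cv2.imwrite(f"pics/m{k}.png",np.hstack([A,B]))
E
python3 look2.py 4
```

```text
4.1167 [ 0.4986 -0.0787  0.2323] [-2.03 -0.73  1.51]
```

View pics/m4.png

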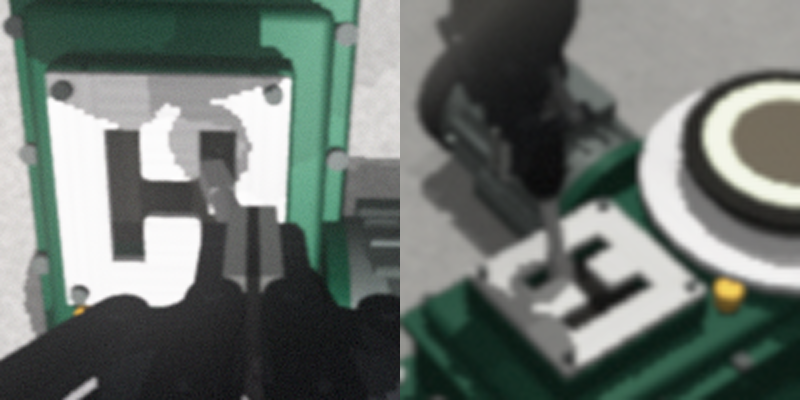

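The wrist view shows the H gate clearly: the lane is at crop row about 198 and the rod enters the left slot at crop about (215,170), still behind neutral. I'll cast these pixels onto the plate plane.

```bash
cat >> geo.py <<'E'
from scipy.spatial.transform import Rotation as Rot
def wray(c,u,v,z):
    T=c["T_tool_cam"]; R=Rot.from_quat(c["eef_rot"]).as_matrix()
    d=R@T[:3,:3]@np.array([(u-c["cx"])/c["fx"],(v-c["cy"])/c["fy"],1.]); o=c["eef_pos"]+R@T[:3,3]; return o+d*(z-o[2])/d[2]
E
python3 - <<'E'
from geo import *
c=load("wrist4.npz"); f=c["frame"]
def q(n,x,y,z=.137):
    p=wray(c,130+x/2,130+y/2,z); print(n,p.round(4),gb(p).round(4))
for n,x,y in [("rslot near",125,130),("rslot far",128,260),("lane top",170,180),("lane bot",170,217),("lslot near",217,130),("rodbase",215,168),("plateTL",48,72),("plateTR",290,72)]: q(n,x,y)
cv2.imwrite("pics/w4.png",cv2.convertScaleAbs(cv2.resize(f[180:260,200:280],(640,640),interpolation=2),alpha=1.5))
E
```

```text
rslot near [ 0.4997 -0.137   0.137 ] [-0.0338 -0.0191]
rslot far [ 0.5666 -0.1422  0.137 ] [ 0.0333 -0.0222]
lane top [ 0.5247 -0.1187  0.137 ] [-0.0093  0.    ]
lane bot [ 0.5438 -0.1201  0.137 ] [ 0.0098 -0.0008]
lslot near [ 0.5008 -0.0958  0.137 ] [-0.0339  0.0221]
rodbase [ 0.5192 -0.0976  0.137 ] [-0.0154  0.0209]
plateTL [ 0.4722 -0.1677  0.137 ] [-0.0603 -0.0506]
plateTR [ 0.475 -0.063  0.137] [-0.0607  0.0542]
```

View pics/w4.png

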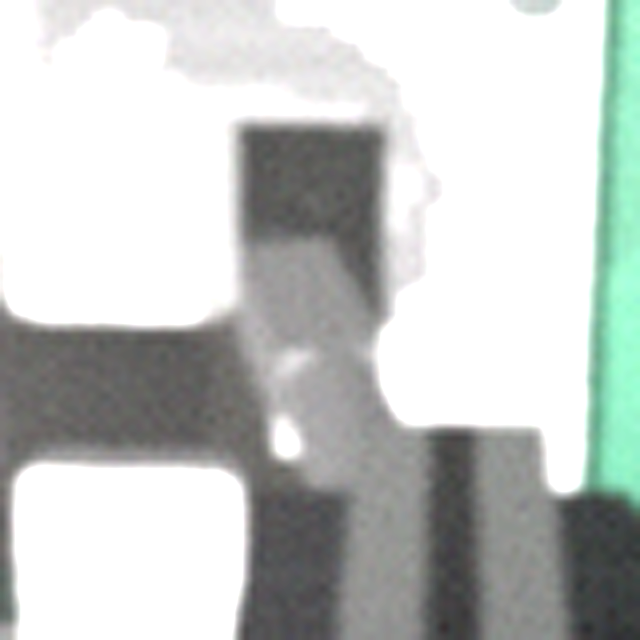

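The zoom shows the rod crossing plate level at about crop row 330, with the lane centre at 395. That puts it roughly 8 mm behind neutral at plate level, so I push a bit more.

>>> servo_tool(
  plan=[
    [1,[0.2,0,0],[0,0,0]],
    [1,[0.16,0,0],[0,0,0]],
    [1,[0,0,0],[0,0,0]],
  ],
)

```text
time: 4.47
eef_pos: [0.5075, -0.0784, 0.2326]
eef_rot: [0.01, 0.707, -0.01, 0.707]
ft_force: [-2.6, 0.2, 1.2]
opening: 0.0001
```

```bash
cat > wz.py <<'E'
import sys
from geo import *
k=sys.argv[1]; c=load(f"wrist{k}.npz"); s=load(f"side{k}.npz")
def wp(p):
    T=c["T_tool_cam"]; R=Rot.from_quat(c["eef_rot"]).as_matrix(); q=T[:3,:3].T@(R.T@(np.array(p)-c["eef_pos"])-T[:3,3]); return q[0]/q[2]*c["fx"]+c["cx"],q[1]/q[2]*c["fy"]+c["cy"]
u,v=map(int,wp([O[0],O[1],.137])); u=max(u,50);v=min(max(v,50),334)
A=cv2.resize(c["frame"][v-50:v+50,u-50:u+50],(400,400),interpolation=2); print("wrist crop origin",u-50,v-50,"x4")
B=cv2.resize(s["frame"][170:250,230:310],(400,400),interpolation=2)
cv2.imwrite(f"pics/z{k}.png",cv2.convertScaleAbs(np.hstack([A,B]),alpha=1.3))
E
python3 look2.py 5; python3 wz.py 5
```

```text
4.4667 [ 0.5075 -0.0784  0.2326] [-2.64  0.16  1.21]
wrist crop origin 164 170 x4
```

View pics/z5.png

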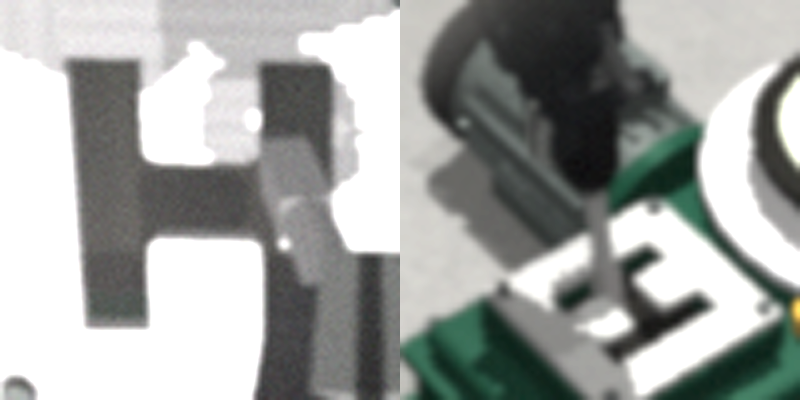

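```bash
cat >> wz.py <<'E'
# project lever points for neutral / left as reference numbers
def world(g,z):
    cc,ss=np.cos(yaw),np.sin(yaw); return [O[0]+cc*g[0]-ss*g[1],O[1]+ss*g[0]+cc*g[1],z]
a=float(sys.argv[2]) if len(sys.argv)>2 else -.215
for f in (-.06,-.03,0,.03,.06):
    for L in (103,130,160):
        g=np.array([np.sin(f),-np.sin(a)*np.cos(f)])*L/1000; z=.04+L/1000*np.cos(a)*np.cos(f)
        p=world(g,z); w=wp(p); sd=proj(s,p)[0]
        print(f,L,"wristcrop",((np.array(w)-[u-50,v-50])*4).round(),"sidecrop",((sd-[230,170])*5+[400,0]).round())
E
python3 wz.py 5
```

```text
wrist crop origin 164 170 x4
-0.06 103 wristcrop [295. 183.] sidecrop [597. 276.]
-0.06 130 wristcrop [315. 228.] sidecrop [590. 237.]
-0.06 160 wristcrop [343. 292.] sidecrop [581. 193.]
-0.03 103 wristcrop [295. 195.] sidecrop [602. 273.]
-0.03 130 wristcrop [315. 246.] sidecrop [595. 234.]
-0.03 160 wristcrop [344. 316.] sidecrop [588. 189.]
0 103 wristcrop [296. 208.] sidecrop [606. 270.]
0 130 wristcrop [316. 263.] sidecrop [601. 230.]
0 160 wristcrop [344. 340.] sidecrop [595. 185.]
0.03 103 wristcrop [296. 220.] sidecrop [610. 268.]
0.03 130 wristcrop [316. 280.] sidecrop [607. 227.]
0.03 160 wristcrop [344. 363.] sidecrop [602. 181.]
0.06 103 wristcrop [296. 232.] sidecrop [615. 265.]
0.06 130 wristcrop [316. 296.] sidecrop [612. 224.]
0.06 160 wristcrop [344. 384.] sidecrop [610. 177.]
```

>>> servo_tool(
  plan=[
    [1,[-0.8,0,0.1],[0,0,0]],
    [1,[-0.8,0.4,0.1],[0,0,0]],
    [1,[0,0.9,0],[0,0,0]],
    [1,[0,0.9,0],[0,0,0]],
    [1,[0,0.5,0],[0,0,0]],
    [1,[0.7,0,0],[0,0,0]],
    [1,[0.9,0,0],[0,0,0]],
    [1,[0.9,0,0],[0,0,0]],
    [1,[0.2,0,0],[0,0,0]],
    [1,[0,0,0],[0,0,0]],
  ],
)

```text
time: 5.4
eef_pos: [0.5352, -0.0108, 0.237]
eef_rot: [0.01, 0.707, -0.01, 0.707]
ft_force: [-0.9, -0.3, 0.2]
opening: -0.0002
```

```bash
python3 look2.py 6; python3 wz.py 6
```

```text
5.4 [ 0.5352 -0.0108  0.237 ] [-0.92 -0.34  0.22]
wrist crop origin 88 142 x4
-0.06 103 wristcrop [292. 180.] sidecrop [597. 276.]
-0.06 130 wristcrop [278. 214.] sidecrop [590. 237.]
-0.06 160 wristcrop [258. 261.] sidecrop [581. 193.]
-0.03 103 wristcrop [293. 194.] sidecrop [602. 273.]
-0.03 130 wristcrop [280. 232.] sidecrop [595. 234.]
-0.03 160 wristcrop [261. 286.] sidecrop [588. 189.]
0 103 wristcrop [294. 207.] sidecrop [606. 270.]
0 130 wristcrop [282. 250.] sidecrop [601. 230.]
0 160 wristcrop [264. 311.] sidecrop [595. 185.]
0.03 103 wristcrop [296. 219.] sidecrop [610. 268.]
0.03 130 wristcrop [284. 268.] sidecrop [607. 227.]
0.03 160 wristcrop [267. 336.] sidecrop [602. 181.]
0.06 103 wristcrop [297. 232.] sidecrop [615. 265.]
0.06 130 wristcrop [286. 285.] sidecrop [612. 224.]
0.06 160 wristcrop [270. 359.] sidecrop [610. 177.]
```

View pics/z6.png

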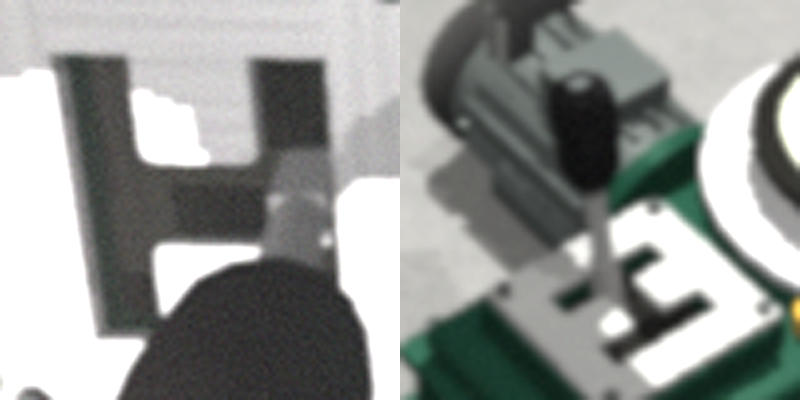

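The side view shows the free lever at neutral: rod at (601,230), grip bottom at (589,189), so fore is about -0.015. Now I push across.

>>> servo_tool(
  plan=[
    [1,[0,-0.9,0],[0,0,0]],
    [1,[0,-0.2,0],[0,0,0]],
    [1,[0,-0.2,0],[0,0,0]],
    [1,[0,-0.2,0],[0,0,0]],
    [1,[0,-0.2,0],[0,0,0]],
    [1,[0,-0.2,0],[0,0,0]],
    [1,[0,-0.2,0],[0,0,0]],
    [1,[0,-0.2,0],[0,0,0]],
    [1,[0,-0.2,0],[0,0,0]],
    [1,[0,0,0],[0,0,0]],
  ],
)

```text
time: 6.33
eef_pos: [0.5344, -0.0745, 0.2374]
eef_rot: [0.01, 0.707, -0.011, 0.707]
ft_force: [-0.6, 0.1, -0.0]
opening: 0.0002
```

```bash
python3 look2.py 7; python3 wz.py 7 0
```

```text
6.3333 [ 0.5344 -0.0745  0.2374] [-0.59  0.1  -0.02]
wrist crop origin 158 141 x4
-0.06 103 wristcrop [198. 183.] sidecrop [624. 297.]
-0.06 130 wristcrop [175. 218.] sidecrop [623. 264.]
-0.06 160 wristcrop [142. 267.] sidecrop [623. 226.]
-0.03 103 wristcrop [198. 197.] sidecrop [628. 294.]
-0.03 130 wristcrop [176. 237.] sidecrop [629. 261.]
-0.03 160 wristcrop [144. 293.] sidecrop [631. 222.]
0 103 wristcrop [199. 210.] sidecrop [633. 292.]
0 130 wristcrop [177. 255.] sidecrop [635. 257.]
0 160 wristcrop [146. 319.] sidecrop [638. 218.]
0.03 103 wristcrop [200. 223.] sidecrop [637. 289.]
0.03 130 wristcrop [178. 273.] sidecrop [641. 254.]
0.03 160 wristcrop [148. 343.] sidecrop [645. 214.]
0.06 103 wristcrop [201. 236.] sidecrop [641. 287.]
0.06 130 wristcrop [179. 290.] sidecrop [646. 251.]
0.06 160 wristcrop [150. 367.] sidecrop [652. 210.]
```

View pics/z7.png

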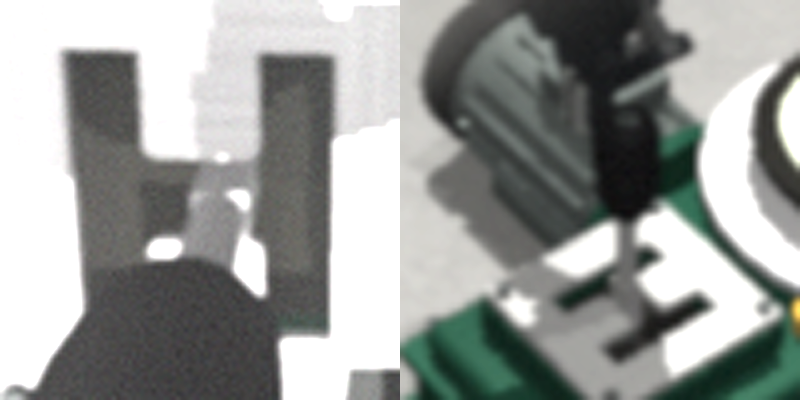

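The rod is now mid-lane, at wrist crop (212,230). I continue right.

>>> servo_tool(
  plan=[
    [1,[0,-0.2,0],[0,0,0]],
    [1,[0,-0.2,0],[0,0,0]],
    [1,[0,-0.2,0],[0,0,0]],
    [1,[0,-0.2,0],[0,0,0]],
    [1,[0,-0.2,0],[0,0,0]],
    [1,[0,-0.2,0],[0,0,0]],
    [1,[0,-0.2,0],[0,0,0]],
    [1,[0,-0.2,0],[0,0,0]],
    [1,[0,-0.2,0],[0,0,0]],
    [1,[0,0,0],[0,0,0]],
  ],
)

```text
time: 7.27
eef_pos: [0.5344, -0.1195, 0.2373]
eef_rot: [0.01, 0.707, -0.01, 0.707]
ft_force: [-0.5, -0.5, 0.2]
opening: -0.0
```

```bash
python3 look2.py 8; python3 wz.py 8 0.21
```

```text
7.2667 [ 0.5344 -0.1195  0.2373] [-0.46 -0.53  0.21]
wrist crop origin 208 140 x4
-0.06 103 wristcrop [105. 179.] sidecrop [650. 324.]
-0.06 130 wristcrop [ 67. 211.] sidecrop [657. 299.]
-0.06 160 wristcrop [ 13. 256.] sidecrop [665. 269.]
-0.03 103 wristcrop [105. 192.] sidecrop [654. 322.]
-0.03 130 wristcrop [ 67. 229.] sidecrop [663. 295.]
-0.03 160 wristcrop [ 14. 282.] sidecrop [673. 265.]
0 103 wristcrop [105. 205.] sidecrop [659. 319.]
0 130 wristcrop [ 68. 248.] sidecrop [668. 292.]
0 160 wristcrop [ 15. 307.] sidecrop [680. 261.]
0.03 103 wristcrop [106. 218.] sidecrop [663. 316.]
0.03 130 wristcrop [ 68. 265.] sidecrop [674. 288.]
0.03 160 wristcrop [ 16. 332.] sidecrop [687. 256.]
0.06 103 wristcrop [106. 231.] sidecrop [667. 314.]
0.06 130 wristcrop [ 69. 283.] sidecrop [680. 285.]
0.06 160 wristcrop [ 18. 355.] sidecrop [694. 252.]
```

View pics/z8.png

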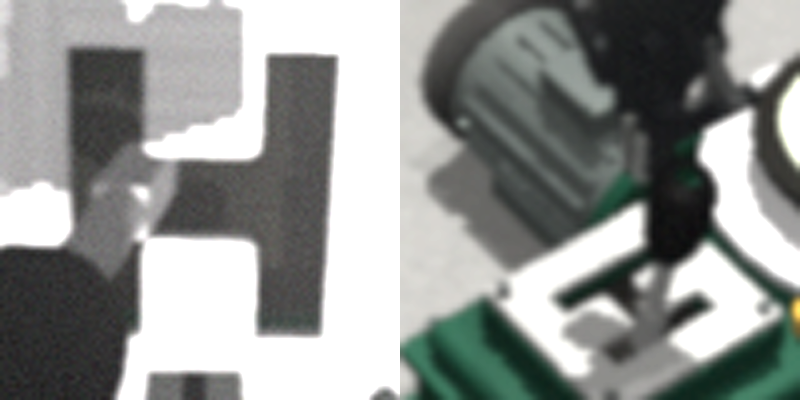

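The rod is at the mouth of the right slot, wrist crop about (115,205). A little more.

>>> servo_tool(
  plan=[
    [1,[0,-0.15,0],[0,0,0]],
    [1,[0,-0.15,0],[0,0,0]],
    [1,[0,0,0],[0,0,0]],
  ],
)

```text
time: 7.62
eef_pos: [0.5344, -0.1265, 0.2375]
eef_rot: [0.01, 0.707, -0.01, 0.707]
ft_force: [0.2, 1.3, -0.6]
opening: 0.0003
```

```bash
python3 look2.py 9; python3 wz.py 9 0.225
```

```text
7.6167 [ 0.5344 -0.1265  0.2375] [ 0.2   1.33 -0.59]
wrist crop origin 215 139 x4
-0.06 103 wristcrop [101. 181.] sidecrop [651. 327.]
-0.06 130 wristcrop [ 64. 213.] sidecrop [659. 302.]
-0.06 160 wristcrop [ 12. 258.] sidecrop [668. 273.]
-0.03 103 wristcrop [101. 194.] sidecrop [656. 324.]
-0.03 130 wristcrop [ 64. 231.] sidecrop [665. 298.]
-0.03 160 wristcrop [ 12. 284.] sidecrop [676. 268.]
0 103 wristcrop [101. 208.] sidecrop [660. 321.]
0 130 wristcrop [ 65. 250.] sidecrop [671. 295.]
0 160 wristcrop [ 13. 309.] sidecrop [683. 264.]
0.03 103 wristcrop [102. 220.] sidecrop [665. 318.]
0.03 130 wristcrop [ 65. 267.] sidecrop [677. 291.]
0.03 160 wristcrop [ 14. 333.] sidecrop [690. 260.]
0.06 103 wristcrop [102. 233.] sidecrop [669. 316.]
0.06 130 wristcrop [ 66. 285.] sidecrop [682. 288.]
0.06 160 wristcrop [ 16. 357.] sidecrop [697. 256.]
```

View pics/z9.png

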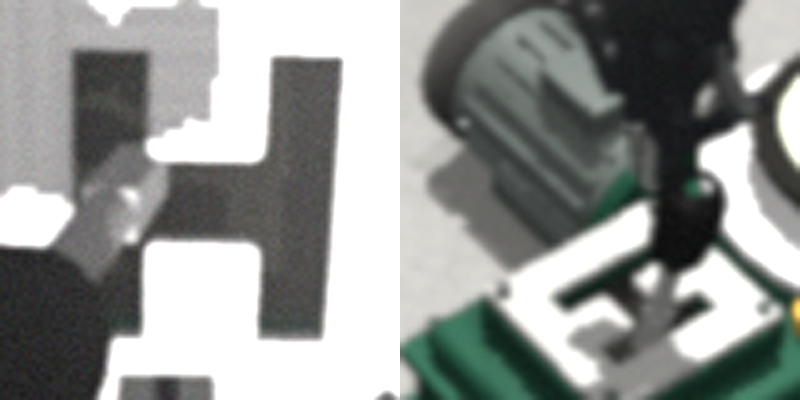

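>>> servo_tool(
  plan=[
    [1,[0,-0.1,0],[0,0,0]],
    [1,[0,-0.1,0],[0,0,0]],
    [1,[0,0,0],[0,0,0]],
  ],
)

```text
time: 7.97
eef_pos: [0.5344, -0.1313, 0.2375]
eef_rot: [0.01, 0.707, -0.01, 0.707]
ft_force: [0.5, 0.8, -0.4]
opening: -0.0001
```

```bash
python3 look2.py 10; python3 wz.py 10 0.225 | grep -v 0.06
```

```text
7.9667 [ 0.5344 -0.1313  0.2375] [ 0.51  0.77 -0.39]
wrist crop origin 221 139 x4
-0.03 103 wristcrop [ 99. 194.] sidecrop [656. 324.]
-0.03 130 wristcrop [ 64. 231.] sidecrop [665. 298.]
-0.03 160 wristcrop [ 15. 283.] sidecrop [676. 268.]
0 103 wristcrop [ 99. 207.] sidecrop [660. 321.]
0 130 wristcrop [ 64. 249.] sidecrop [671. 295.]
0 160 wristcrop [ 16. 308.] sidecrop [683. 264.]
0.03 103 wristcrop [ 99. 220.] sidecrop [665. 318.]
0.03 130 wristcrop [ 65. 267.] sidecrop [677. 291.]
0.03 160 wristcrop [ 17. 332.] sidecrop [690. 260.]
```

View pics/z10.png

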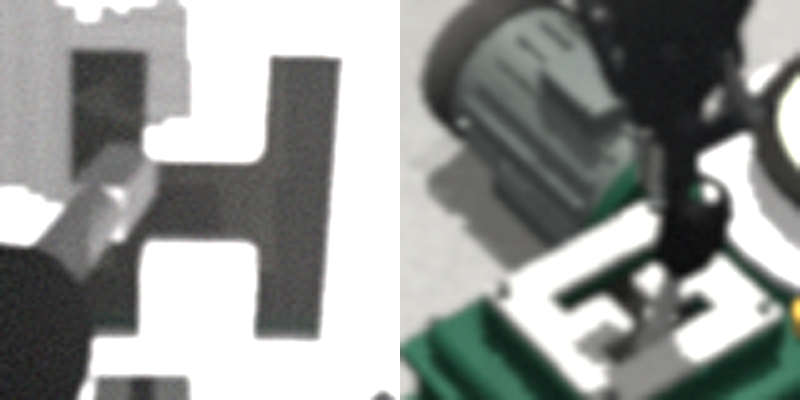

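>>> servo_tool(
  plan=[
    [1,[0,-0.1,0],[0,0,0]],
    [1,[0,0,0],[0,0,0]],
  ],
)

```text
time: 8.23
eef_pos: [0.5344, -0.1337, 0.2375]
eef_rot: [0.01, 0.707, -0.01, 0.707]
ft_force: [-0.3, -0.3, -0.6]
opening: 0.0002
```

>>> servo_tool(
  plan=[
    [1,[0,-0.12,0],[0,0,0]],
    [1,[0,0,0],[0,0,0]],
  ],
)

```text
time: 8.4
eef_pos: [0.5343, -0.1362, 0.2374]
eef_rot: [0.01, 0.707, -0.01, 0.707]
ft_force: [-0.3, 3.5, 0.5]
opening: 0.0
```

```bash
python3 look2.py 11; python3 wz.py 11 0.225 | grep -v 0.06
```

```text
8.4 [ 0.5343 -0.1362  0.2374] [-0.28  3.5   0.53]
wrist crop origin 226 139 x4
-0.03 103 wristcrop [100. 194.] sidecrop [656. 324.]
-0.03 130 wristcrop [ 68. 231.] sidecrop [665. 298.]
-0.03 160 wristcrop [ 23. 283.] sidecrop [676. 268.]
0 103 wristcrop [100. 207.] sidecrop [660. 321.]
0 130 wristcrop [ 68. 249.] sidecrop [671. 295.]
0 160 wristcrop [ 24. 308.] sidecrop [683. 264.]
0.03 103 wristcrop [100. 220.] sidecrop [665. 318.]
0.03 130 wristcrop [ 69. 267.] sidecrop [677. 291.]
0.03 160 wristcrop [ 24. 332.] sidecrop [690. 260.]
```

View pics/z11.png

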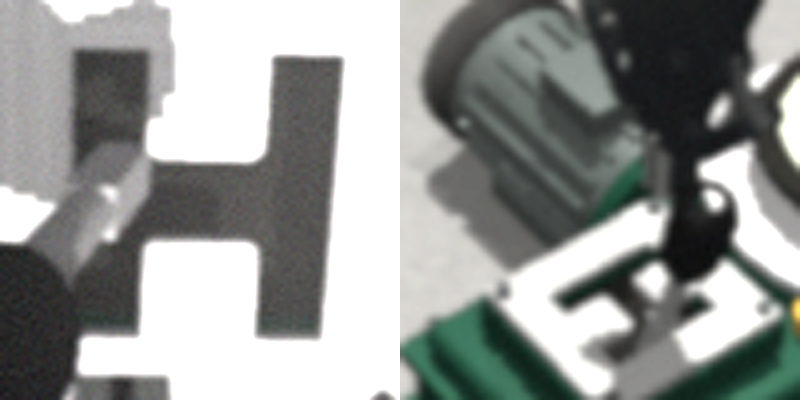

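The rod is fully in the right slot at neutral, wrist crop (100,205), with 3.5 N at the stop. I back off to the left and go behind it.

>>> servo_tool(
  plan=[
    [1,[0,0.8,0],[0,0,0]],
    [1,[0,0.9,0],[0,0,0]],
    [1,[-0.6,0.4,0],[0,0,0]],
    [1,[-0.9,0,0],[0,0,0]],
    [1,[-0.9,0,0],[0,0,0]],
    [1,[-0.4,-0.6,-0.3],[0,0,0]],
    [1,[0,-0.9,-0.2],[0,0,0]],
    [1,[0,-0.9,0],[0,0,0]],
    [1,[0,-0.8,0],[0,0,0]],
    [1,[0,0,0],[0,0,0]],
  ],
)

```text
time: 9.33
eef_pos: [0.4645, -0.1674, 0.2251]
eef_rot: [0.01, 0.707, -0.012, 0.707]
ft_force: [0.5, 0.1, 0.9]
opening: 0.0002
```

```bash
python3 look2.py 12; python3 wz.py 12 0.225 | grep -v 0.06
```

```text
9.3333 [ 0.4645 -0.1674  0.2251] [0.52 0.09 0.9 ]
wrist crop origin 261 212 x4
-0.03 103 wristcrop [105. 199.] sidecrop [656. 324.]
-0.03 130 wristcrop [ 89. 266.] sidecrop [665. 298.]
-0.03 160 wristcrop [ 67. 360.] sidecrop [676. 268.]
0 103 wristcrop [105. 211.] sidecrop [660. 321.]
0 130 wristcrop [ 89. 282.] sidecrop [671. 295.]
0 160 wristcrop [ 67. 381.] sidecrop [683. 264.]
0.03 103 wristcrop [104. 222.] sidecrop [665. 318.]
0.03 130 wristcrop [ 88. 297.] sidecrop [677. 291.]
0.03 160 wristcrop [ 66. 401.] sidecrop [690. 260.]
```

View pics/z12.png

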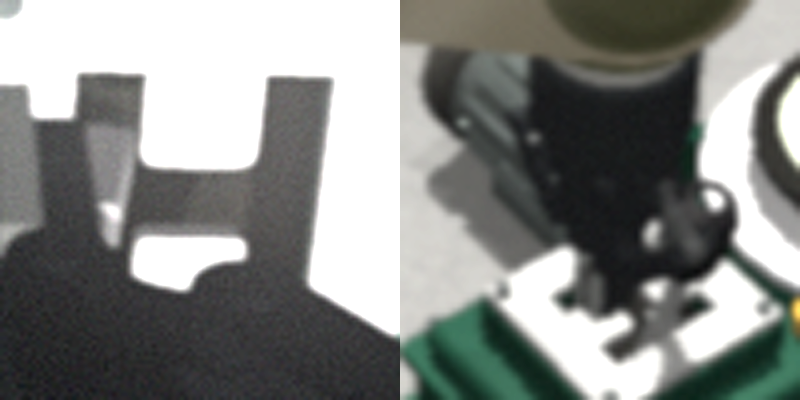

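The lever is unmoved: side-view rod near (660,320), grip tip at (712,200). The fingers are behind it, so I push forward.

>>> servo_tool(
  plan=[
    [1,[0.9,0.05,0],[0,0,0]],
    [1,[0.4,0.05,0],[0,0,0]],
    [1,[0.2,0,0],[0,0,0]],
    [1,[0.2,0,0],[0,0,0]],
    [1,[0.2,0,0],[0,0,0]],
    [1,[0.2,0,0],[0,0,0]],
    [1,[0.2,0,0],[0,0,0]],
    [1,[0.2,0,0],[0,0,0]],
    [1,[0.2,0,0],[0,0,0]],
    [1,[0.2,0,0],[0,0,0]],
    [1,[0.2,0,0],[0,0,0]],
    [1,[0,0,0],[0,0,0]],
  ],
)

```text
time: 10.43
eef_pos: [0.5426, -0.1613, 0.2247]
eef_rot: [0.01, 0.707, -0.01, 0.707]
ft_force: [-1.4, -0.4, 0.6]
opening: 0.0004
```

```bash
python3 look2.py 13; sed -i 's/(-.06,-.03,0,.03,.06)/(0,.12,.18,.24,.27)/' wz.py; python3 wz.py 13 0.225
```

```text
10.4333 [ 0.5426 -0.1613  0.2247] [-1.44 -0.45  0.57]
wrist crop origin 256 134 x4
0 103 wristcrop [ 97. 206.] sidecrop [660. 321.]
0 130 wristcrop [ 77. 249.] sidecrop [671. 295.]
0 160 wristcrop [ 47. 310.] sidecrop [683. 264.]
0.12 103 wristcrop [ 96. 260.] sidecrop [678. 311.]
0.12 130 wristcrop [ 75. 323.] sidecrop [693. 282.]
0.12 160 wristcrop [ 47. 410.] sidecrop [711. 248.]
0.18 103 wristcrop [ 96. 285.] sidecrop [686. 307.]
0.18 130 wristcrop [ 75. 356.] sidecrop [704. 276.]
0.18 160 wristcrop [ 47. 455.] sidecrop [724. 242.]
0.24 103 wristcrop [ 96. 308.] sidecrop [694. 303.]
0.24 130 wristcrop [ 76. 387.] sidecrop [714. 271.]
0.24 160 wristcrop [ 48. 496.] sidecrop [737. 236.]
0.27 103 wristcrop [ 96. 319.] sidecrop [698. 301.]
0.27 130 wristcrop [ 76. 402.] sidecrop [719. 269.]
0.27 160 wristcrop [ 49. 515.] sidecrop [743. 233.]
```

View pics/z13.png

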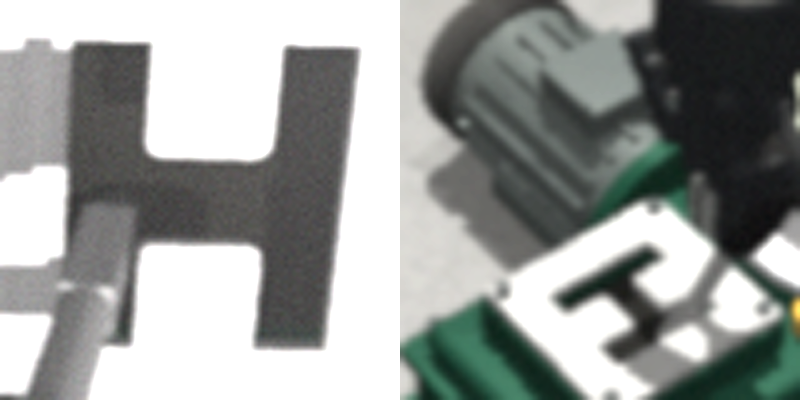

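Good, fore is about 0.19 in the third slot. I continue to the stop.

>>> servo_tool(
  plan=[
    [1,[0.2,0,0],[0,0,0]],
    [1,[0.2,0,0],[0,0,0]],
    [1,[0.15,0,0],[0,0,0]],
    [1,[0,0,0],[0,0,0]],
  ],
)

```text
time: 10.87
eef_pos: [0.5564, -0.1613, 0.2249]
eef_rot: [0.01, 0.707, -0.01, 0.707]
ft_force: [-2.3, -0.7, -0.0]
opening: -0.0
```

>>> servo_tool(
  plan=[
    [1,[0.1,0,0],[0,0,0]],
    [1,[0.1,0,0],[0,0,0]],
    [1,[0,0,0],[0,0,0]],
  ],
)

```text
time: 11.12
eef_pos: [0.5605, -0.1614, 0.2248]
eef_rot: [0.01, 0.707, -0.01, 0.707]
ft_force: [-4.7, 0.9, -0.3]
opening: -0.0
```

>>> servo_tool(
  plan=[
    [1,[0.1,0,0],[0,0,0]],
    [1,[0.08,0,0],[0,0,0]],
    [1,[0,0,0],[0,0,0]],
  ],
)

```text
time: 11.37
eef_pos: [0.564, -0.1613, 0.2244]
eef_rot: [0.01, 0.708, -0.01, 0.706]
ft_force: [-9.3, -0.3, -1.4]
opening: -0.0
```

```bash
python3 look2.py 14; python3 wz.py 14 0.225
```

```text
11.3667 [ 0.564  -0.1613  0.2244] [-9.26 -0.3  -1.36]
wrist crop origin 257 110 x4
0 103 wristcrop [ 93. 205.] sidecrop [660. 321.]
0 130 wristcrop [ 72. 236.] sidecrop [671. 295.]
0 160 wristcrop [ 41. 282.] sidecrop [683. 264.]
0.12 103 wristcrop [ 92. 262.] sidecrop [678. 311.]
0.12 130 wristcrop [ 71. 316.] sidecrop [693. 282.]
0.12 160 wristcrop [ 41. 392.] sidecrop [711. 248.]
0.18 103 wristcrop [ 91. 289.] sidecrop [686. 307.]
0.18 130 wristcrop [ 71. 352.] sidecrop [704. 276.]
0.18 160 wristcrop [ 41. 441.] sidecrop [724. 242.]
0.24 103 wristcrop [ 91. 314.] sidecrop [694. 303.]
0.24 130 wristcrop [ 71. 386.] sidecrop [714. 271.]
0.24 160 wristcrop [ 43. 486.] sidecrop [737. 236.]
0.27 103 wristcrop [ 92. 326.] sidecrop [698. 301.]
0.27 130 wristcrop [ 71. 402.] sidecrop [719. 269.]
0.27 160 wristcrop [ 44. 507.] sidecrop [743. 233.]
```

View pics/z14.png

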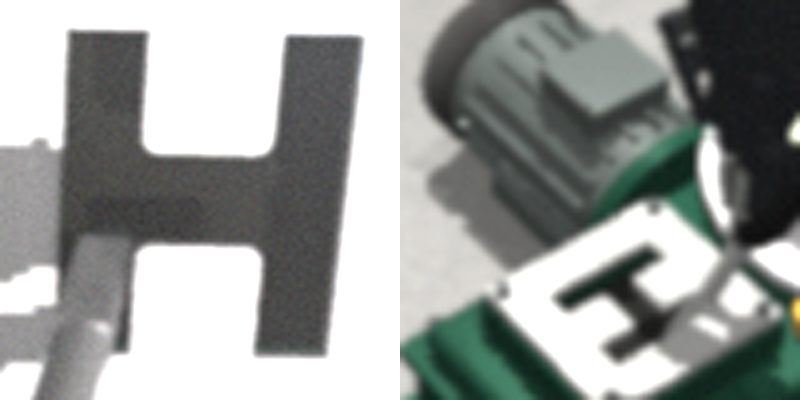

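The force climbs to 9.3 N against the stop and the rod matches fore of about 0.27. I hold briefly, then retreat straight back and up.

>>> servo_tool(
  plan=[
    [1,[0,0,0],[0,0,0]],
    [1,[0,0,0],[0,0,0]],
    [1,[-0.3,0,0],[0,0,0]],
    [1,[-0.8,0,0],[0,0,0]],
    [1,[-1,0,0.2],[0,0,0]],
    [1,[-1,0,0.5],[0,0,0]],
    [1,[-1,0.5,0.8],[0,0,0]],
    [1,[-1,0.9,0.8],[0,0,0]],
    [1,[-1,0.9,0.5],[0,0,0]],
    [1,[-0.5,1,0],[0,0,0]],
    [1,[0,1,0],[0,0,0]],
    [1,[0,1,0],[0,0,0]],
    [1,[0,1,0],[0,0,0]],
    [1,[0,1,0],[0,0,0]],
    [1,[0,1,0],[0,0,0]],
    [1,[0,1,0],[0,0,0]],
    [1,[0,1,0],[0,0,0]],
    [1,[0,1,0],[0,0,0]],
    [1,[0,0,0],[0,0,0]],
  ],
)

```text
time: 13.05
eef_pos: [0.4001, 0.1241, 0.2956]
eef_rot: [0.009, 0.706, -0.008, 0.708]
ft_force: [-0.2, 0.1, -0.2]
opening: 0.0001
```

```bash
python3 look.py 15; python3 - <<'E'
from geo import *
c=load("top15.npz"); P=cloud(c); c0=load("top0.npz")
m=(P[...,2]>.2); m[:150]=0;m[245:]=0;m[:,:290]=0;m[:,360:]=0
Q=P[m]; T=Q[Q[:,2]>np.nanmax(Q[:,2])-.012]; q=T.mean(0); g=gb(q); h=.2525-.04; h=q[2]-.04
print(len(Q),q,g,"f",np.arcsin(g[0]/np.hypot(np.hypot(*g),h)),"a",np.arctan(-g[1]/h))
for n,(u,v,r) in dict(muga=(403,251,25),mugb=(221,239,25),brush=(380,182,40)).items():
    a=c["frame"][v-r:v+r,u-r:u+r].astype(int); b=c0["frame"][v-r:v+r,u-r:u+r].astype(int); print(n,np.abs(a-b).mean())
E
```

```text
13.05 [0.4001 0.1241 0.2956] [-0.22  0.14 -0.22]
359 [ 0.58633471 -0.16615242  0.24878878] [ 0.05372552 -0.0455614 ] f 0.2462994193426371 a 0.2148495954776134
muga 2.2782666666666667
mugb 6.5544
brush 3.91140625
```

View pics/l15.png

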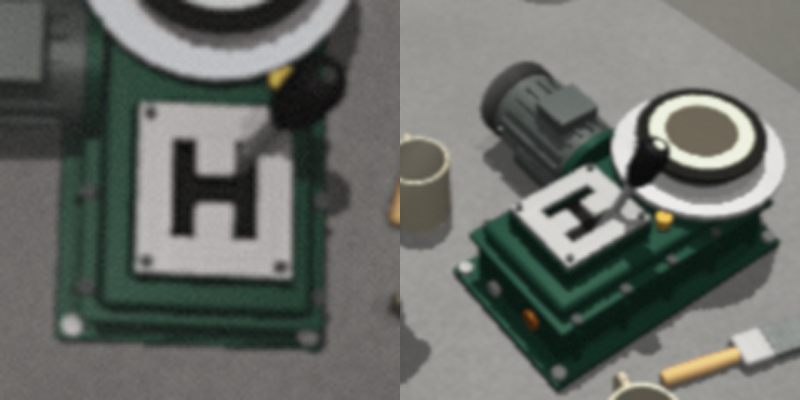

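```bash
python3 - <<'E'
from geo import *
t=load("top15.npz"); s=load("side15.npz")
A=cv2.resize(t["frame"][160:210,315:365],(400,400),interpolation=2)
B=cv2.resize(s["frame"][190:240,270:320],(400,400),interpolation=2)
cv2.imwrite("pics/f15.png",cv2.convertScaleAbs(np.hstack([A,B]),alpha=1.8))
cc,ss=np.cos(yaw),np.sin(yaw)
a=.225
for f in (.2,.22,.24,.255,.27,.285):
  for L in (110,130,165,195,225):
    g=np.array([np.sin(f),-np.sin(a)*np.cos(f)])*L/1000; z=.04+L/1000*np.cos(a)*np.cos(f)
    p=[O[0]+cc*g[0]-ss*g[1],O[1]+ss*g[0]+cc*g[1],z]
    print(f,L,((proj(t,p)[0]-[315,160])*8).round(),((proj(s,p)[0]-[270,190])*8+[400,0]).round())
E
```

```text
0.2 110 [ 80. 293.] [550. 316.]
0.2 130 [108. 270.] [572. 279.]
0.2 165 [159. 227.] [611. 214.]
0.2 195 [207. 188.] [646. 155.]
0.2 225 [259. 146.] [683.  94.]
0.22 110 [ 79. 285.] [554. 314.]
0.22 130 [107. 261.] [577. 277.]
0.22 165 [158. 216.] [618. 210.]
0.22 195 [206. 174.] [655. 151.]
0.22 225 [257. 129.] [693.  90.]
0.24 110 [ 78. 278.] [559. 311.]
0.24 130 [106. 252.] [582. 274.]
0.24 165 [157. 205.] [625. 207.]
0.24 195 [204. 160.] [663. 147.]
0.24 225 [255. 113.] [702.  86.]
0.255 110 [ 78. 273.] [562. 310.]
0.255 130 [105. 246.] [586. 272.]
0.255 165 [156. 196.] [630. 205.]
0.255 195 [203. 150.] [669. 145.]
0.255 225 [253. 100.] [709.  83.]
0.27 110 [ 77. 268.] [566. 308.]
0.27 130 [104. 240.] [590. 271.]
0.27 165 [155. 188.] [635. 203.]
0.27 195 [201. 140.] [675. 142.]
0.27 225 [251.  88.] [716.  80.]
0.285 110 [ 77. 262.] [569. 307.]
0.285 130 [103. 233.] [594. 269.]
0.285 165 [154. 180.] [640. 201.]
0.285 195 [200. 130.] [681. 140.]
0.285 225 [249.  77.] [723.  77.]
```

View pics/f15.png

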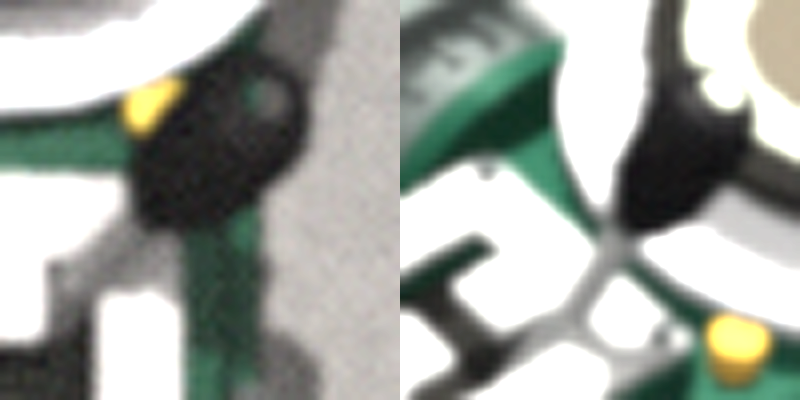

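```bash
python3 - <<'E'
from h import *
a=load("top0.npz")["frame"];b=load("top15.npz")["frame"]
f=lambda i:cv2.resize(i[140:280,190:430],(480,280))
cv2.imwrite("pics/cmp.png",np.vstack([f(a),f(b)]))
A=cv2.cvtColor(a,6).astype(np.float32);B=cv2.cvtColor(b,6).astype(np.float32)
for n,(u,v,r) in dict(muga=(403,251,25),mugb=(221,239,25),brush=(380,182,36)).items(): print(n,cv2.phaseCorrelate(cv2.Laplacian(A[v-r:v+r,u-r:u+r],5),cv2.Laplacian(B[v-r:v+r,u-r:u+r],5)))
E
```

```text
muga ((-0.18444544152853481, 0.029146840760539305), 0.9054672065734863)
mugb ((0.12316497642548185, 0.1282223770722588), 0.7454359813690186)
brush ((0.06737038741016477, -0.004845466970373025), 0.7906468551100037)
```

View pics/cmp.png

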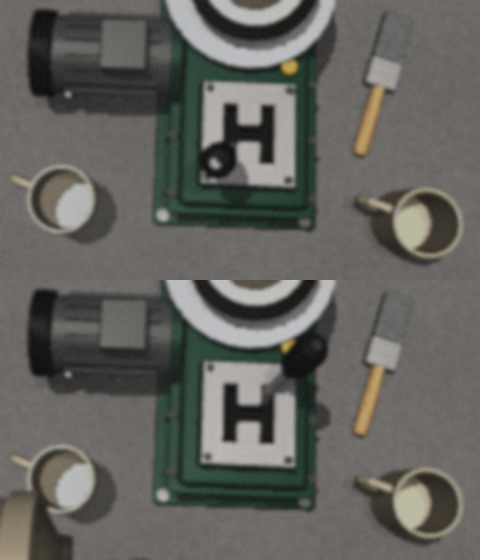

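The before and after views match for the mugs and the brush (shifts under 0.3 px). The lever stands far right and forward, and the arm is clear. I hand it in.

```bash
python3 -c "
from rig import manip
print(manip.close_job())"
```

```text
the job is handed in; nothing more can be done
None
```

The lever is in third gear, pushed there with shut fingertips and never gripped. I pushed it from second up to neutral, across to the right slot (3.5 N at the end) and forward to the stop (9.3 N, well above its 2–4 N friction). I then backed the arm clear and handed the job in at about 13 s; no verdict was reported.

**Final checks:**
- **Lever position:** the side and top views put fore at about 0.26–0.27 rad and across at about 0.22 rad. A cruder estimate from the depth image alone gave fore 0.246 rad, just above the 0.24 limit. It tends to read low, because it averages points on the side of the grip.
- **Mugs and brush:** they show no shift in the top view (under 0.3 px, below 1 mm).
- **Early contact:** on the first push, done too low, the gripper above the fingertips apparently caught the lever's top with about 12 N upward. I raised the tool about 22 mm and it did not happen again.

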